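# Feed one drop lid to the sauce pot

### The arm

A 6-joint arm with a two-finger parallel gripper is mounted at the origin on a cart in front of the work surface, level with it; the furniture and walls round the work are solid. World frame = base frame: x ahead of the robot, y to its left, z up, the work surface at z = 0. Lengths are in mm, angles in degrees, forces in N, time in s.
With the tool pointing down it reaches from about 300 to 850 mm from the base axis. Payload 4.2 kg.
Tool frame: the origin (TCP) lies midway between the tips of the shut fingers; the grasp point (between the pads) lies pinch_z behind it (pinch_z is the distance from the TCP to the grasp point, in mm); z points along the fingers, y is the line along which they close (so a half turn about z gives the same grasp; the last joint's range is limited). The gripper opens to 91 mm and grips with 3 to 60 N. Pads are 32 mm wide; open, the fingers measure 118 mm over their backs; the gripper's body (76 mm by 178 mm) begins 60 mm behind the grasp point.
Start: joints at [67.552, 18.312, 89.639, -0, 72.044, -1.146], TCP at [208.898, 535.732, 174.276] pointing down, gripper open.
Joint ranges: [-177.97, 177.97], [-48.28, 115.42], [12.27, 149.76], [-77.06, 257.06], [2.81, 150.46], [-146.56, 146.56]. Speed limits (degrees/s): [147.25, 147.25, 180, 180, 180, 180].

### API

Orientations are given as [roll, pitch, yaw] about the fixed x, y, z axes, in that order (R = Rz(yaw) Ry(pitch) Rx(roll)).
In Python, from workcell import state, grab_frame, job_done, masks_of, landmark_of, pinch_z gives the robot as it stands. The module is installed in compiled form; this text tells all that it offers.
- The arm moves only by the tool move_arm, never from a script. Its argument "plan" is a list of rows, each an object of numbers: "x", "y", "z": the shift along the tool's x, y, z in mm; "rx", "ry", "rz": the turn, a rotation vector about the tool's x, y, z in rad. A call has 1 to 10 rows; each row shifts and turns the commanded pose from where the row before left it, along the tool's axes as they then stand; what a row does not reach is not made up. A row lasts 1/10 s, in which the tool goes at most 50 mm and 8.59 degrees, less where a joint would pass 70% of its speed; a pose out of reach is approached as far as the arm can. A call is refused whole if a number of a shift passes 50 or a number of a turn 0.15, either way. A call with a gripper value outside its range is refused whole. "grip" is the opening, from 0 (shut) to 1 (fully open), set as the call begins (left out, the last holds). The fingers move at their own pace and stop on an object; "squeeze" is the grip in N (left out, the last holds). Time passes only in rows, so rows that do not move let the fingers close. It gives the time, the measured TCP pose, the force, the opening and the grip force at its end, in the units of the state.
- state(): the state, without advancing time (a new reading comes with each control period).
- grab_frame(name): name is "side" or "top" or "wrist"; returns a dict with "img" (400x640x3 uint8, red, green, blue), "z_map" (400x640 float32, mm along the optical axis (not along the pixel's ray), 0 where there is no reading), "fx", "fy", "cx", "cy" (pixels), "dist" ([k1, k2, p1, p2, k3] as OpenCV has them; the pictures are not rectified), "rvec" (rotation vector, rad) and "tvec" (3), from world to camera coordinates, as OpenCV has them. Camera axes: x right, y down, z forward; pixel columns grow to the right and rows downward; lengths in mm; the calibration is good to about 2 mm. A picture is of the moment at which its call begins.
- job_done(): hands the job in; it is judged then, once.
Trained networks look in the newest picture that a camera, given by its name, has taken for a name from the list of things; names that differ only in an ending like _2 or _b are one class to them, and where a whole thing is asked for, a point or a joint stands for the part that bears it (a point fixed in the world has none). Each returns a list of dicts, best first, with "p" (0 to 1); they miss things now and then, are a little off and sometimes report something else, mostly with a low value. They report only what shows in the picture. A call takes as long as a camera call. They do not tell look-alikes from the thing itself.
- masks_of(camera, label): "pixels" (400x640 bool, what is visible of it) and "box" ([centre column, centre row, width, height] in pixels, round what is visible of it).
- landmark_of(camera, label): "point" ([column, row] in pixels: a listed point, or the origin of a listed thing).
The state is a dict: "time_s": time; "qpos": joint angles; "qvel": joint speeds; "effort": joint torques, N m; "ee_pos": TCP position; "ee_rot": TCP orientation; "force": force on the tool from outside, world axes, zero at the start; "torque": the same for the moment, N m; "gripper_width": finger opening in mm; "gripper_force": force on a finger pad.
Only numpy, scipy, OpenCV 4.12 (cv2) and the standard library are available. Lean on these libraries where they do the work, as an engineer would, in place of code of your own. Each camera call takes 0.05 s, during which the arm holds its last target. There are 200 camera calls.

### The job

Press the red plunger of the lid feeder all the way down once and let it come back up, so that exactly one blue lid comes out into the lane. Then push that lid along the lane with a fingertip, without picking it up, until it lies against the end stop on the side where the pot filled with orange sauce stands. Leave the other lids in the magazine, and leave the pots, cups and jars where they are.

Things in the scene. Friction and masses are not known exactly. Their poses are not given: they have to be found in the camera images.
- feeder: Lid feeder, fixed to the table: aluminium base plate with a lane, a clear-walled magazine and a white housing with a red plunger. Origin on the table top under the middle of the lane; y runs along the lane, x points away from the robot to magazine and plunger, z up. Housing: x 84 to 165 mm, y -29 to 29 mm, top z = 32 mm; plunger axis at x = 115 mm, y = 0.
- lane_middle (a point): Middle of the lane floor, 4 mm above the table, at x = 0, y = 0 of the feeder; the ejected lid stops near here. The lane is 54 mm wide (x -27 to +27 mm) between white lips that rise to z = 10 mm, and is closed at both ends by white stops with inner faces at y = +110 and -110 mm, tops at z = 12 mm.
- magazine_top (a point): Middle of the open top of the magazine, at x = 56 mm, y = 0, z = 56 mm of the feeder. Outside, the magazine covers x 28 to 85 mm, y -31 to 31 mm. It holds four stacked blue lids; its gate opens to the lane, towards -x.
- plunger (a joint): Travel of the red plunger in m: 0 up, 0.024 fully down. A spring returns it; it takes about 3 N to start and 7 N to hold down. Going down it drives a steel blade that pushes the lowest lid out of the magazine; the next lid drops when it is back up, and a second press would push that one out too.
- plunger_top (a point): Centre of the top of the red plunger cap (32 mm across); 70 mm above the table when up, 46 mm when fully down. Press it straight down.
- lid_1: The lowest blue lid in the magazine, the one that comes out first: a flat disc 46 mm across, 10 mm thick, about 25 g. Origin under its centre. Against an end stop its centre is at y = +87 or -87 mm in the feeder's frame.
- lid_2: Second blue lid from the bottom, same size; stays in the magazine.
- lid_3: Third blue lid from the bottom, same size; stays in the magazine.
- lid_4: Top blue lid, same size; stays in the magazine.
- sauce_pot: Small round steel pot filled with orange sauce, 68 mm across, 45 mm tall. Origin under its centre. Stands behind one end of the lane; it shows which end the lid must go to. Loose; leave alone.
- empty_pot: Smaller empty steel pot, 57 mm across, 40 mm tall. Origin under its centre. Stands behind the other end of the lane. Loose; leave alone.
- cup_stack: Stack of green film cups, 69 mm across, 65 mm tall, in front of the feeder. Origin under its centre. Loose; leave alone.
- pepper_jar: Spice jar with dark brown cap, 44 mm across, 96 mm tall, on the open table right of the feeder. Origin under its centre. Loose; leave alone.
- sesame_jar: Spice jar with red cap, 45 mm across, 106 mm tall, on the open table right of the feeder. Origin under its centre. Loose; leave alone.
Things that resemble listed ones, but are neither listed nor needed, are in the scene too. Leave any brown or yellow look-alike of the lid_4 alone.

How it is judged:
By the outcome, as a careful person would: the job done as asked, in the order asked, and still so for the second after the job is handed in, with the robot touching nothing.
It also fails if it takes over 48 s, if anything falls off the work surface, if the arm or the gripper's body presses on something with over 40 N, if the wrist force passes 120 N, or if a joint passes its speed limit or range.

## Working session

There is one attempt and no reset: what is moved stays moved. The work goes in short steps, Python scripts to look and compute and a tool call to move; the robot and the scene stay as the last step left them, time stands still between calls to the robot, and variables do not carry over. Pictures are saved under pics/ and viewed, at most 10 in all, crops included, and the job is handed in when it is done.

Besides the shell and the picture viewer there is one more tool, called in YAML: its name, and indented under it one key for each argument. move_arm: Moves the arm, as the interface text tells. Its arguments: {"type":"object","properties":{"plan":{"type":"array","items":{"type":"object","properties":{"x":{"type":"number"},"y":{"type":"number"},"z":{"type":"number"},"rx":{"type":"number"},"ry":{"type":"number"},"rz":{"type":"number"}}}},"grip":{"type":"number"},"squeeze":{"type":"number"}},"required":["plan"]}

```bash
mkdir -p pics; cat > h.py <<'E'
import numpy as np, cv2
from workcell import *
def ray(f,uv):
    K=np.array([[f['fx'],0,f['cx']],[0,f['fy'],f['cy']],[0,0,1]]);R=cv2.Rodrigues(np.array(f['rvec'],float))[0]
    n=cv2.undistortPoints(np.array([[uv]],float),K,np.array(f['dist'],float))[0,0]
    return -R.T@np.array(f['tvec'],float).ravel(), R.T@np.array([n[0],n[1],1.])
def at_z(f,uv,z):
    o,d=ray(f,uv);return o+d*(z-o[2])/d[2]
def deep(f,uv):
    o,d=ray(f,uv);u,v=map(int,np.round(uv));z=f['z_map'][max(0,v-2):v+3,max(0,u-2):u+3];z=z[z>0]
    return o+d*np.median(z) if z.size else None
def two(f,a,g,b):
    o,d=ray(f,a);p,e=ray(g,b);t=np.linalg.lstsq(np.c_[d,-e],p-o,rcond=None)[0];x=o+d*t[0];y=p+e*t[1]
    return (x+y)/2,np.linalg.norm(x-y)
def save(f,n): cv2.imwrite('pics/'+n+'.png',f['img'][:,:,::-1])
E
python3 - <<'E'
from h import *
np.set_printoptions(precision=1,suppress=True)
s=state();print(s['time_s'],s['ee_pos'],s['ee_rot'],s['gripper_width'],pinch_z)
F={}
for c in('top','side'):
    F[c]=grab_frame(c);save(F[c],c)
P={}
for n in('lane_middle','magazine_top','plunger_top','feeder','sauce_pot','empty_pot','cup_stack','pepper_jar','sesame_jar'):
    for c in F:
        for d in landmark_of(c,n)[:2]:
            print(n,c,round(d['p'],2),np.array(d['point']),deep(F[c],d['point']));P.setdefault((n,c),d['point'])
    if (n,'top')in P and (n,'side')in P: print('   two',*two(F['top'],P[n,'top'],F['side'],P[n,'side']))
E
```

```text
0.0 [208.7 535.2 173.4] [-179.9   -0.   158.7] 91.074573829796 18.8
lane_middle top 0.9 [283.  222.6] [ 465.9 -298.2    3.8]
lane_middle side 0.94 [308.2 251.9] [ 464.4 -293.5    2.9]
   two [ 466.5 -297.6   -1.7] 0.22796771365040508
magazine_top top 0.9 [283.  199.3] [ 520.8 -302.8   44.9]
magazine_top side 0.64 [287.5 224.6] [ 519.8 -310.9   43.6]
   two [ 517.9 -304.    50.2] 3.654290362945384
plunger_top top 0.6 [261.8 277.2] [ 324.5 -242.6   -0.2]
plunger_top top 0.59 [274.5 176.6] [ 575.3 -283.9   69.3]
plunger_top side 0.63 [259.6 211.9] [ 576.7 -297.3   68.4]
plunger_top side 0.3 [283.5 234.5] [ 513.7 -281.7   42.2]
   two [ 407.2 -221.9  180.3] 193.5524181005722
feeder top 0.64 [284.  224.3] [ 461.2 -300.9    4. ]
feeder top 0.46 [282.2 201.4] [ 515.3 -300.7   44.8]
feeder side 0.94 [311.3 250.9] [ 459.8 -298.7    3. ]
   two [ 461.2 -300.7    0.8] 0.9410802386947464
sauce_pot top 0.88 [317.2 194.2] [ 535.7 -391.1   29. ]
sauce_pot side 0.88 [292.2 218.6] [ 532.8 -355.7   21.5]
   two [ 547.5 -389.3  -10. ] 6.884955922098125
empty_pot top 0.71 [248.2 199.9] [ 529.9 -203.9    2.5]
empty_pot side 0.87 [259.1 273.1] [ 515.3 -185.4   22.6]
   two [ 529.8 -203.5   -1.5] 2.042981917963222
cup_stack top 0.73 [260.9 275.1] [ 329.9 -240.1   -0.5]
cup_stack side 0.9 [361.8 287.6] [ 322.2 -211.7   47.5]
   two [ 329.9 -242.1   11.3] 0.26036155084127033
pepper_jar top 0.72 [383.1 206.6] [ 491.9 -556.2   67.3]
pepper_jar side 0.67 [337.  184.2] [ 501.4 -542.6    4.9]
pepper_jar side 0.47 [362.2 290.6] [ 321.  -212.3   39.5]
   two [ 508.7 -568.3  -14. ] 4.603694717182761
sesame_jar top 0.9 [396.3 225.5] [ 440.9 -582.1   89.5]
sesame_jar side 0.59 [364.8 181.9] [ 439.3 -578.6    7.3]
sesame_jar side 0.19 [310.2 250.3] [ 463.4 -301.     1.2]
   two [ 449.7 -601.4   -9. ] 7.587539476005731
```

```bash
python3 - <<'E'
import cv2
a=cv2.imread('pics/top.png')[120:320,180:440];cv2.imwrite('pics/topc.png',cv2.resize(a,None,fx=3,fy=3,interpolation=2)[:600,:780])
a=cv2.imread('pics/side.png')[150:340,180:430];cv2.imwrite('pics/sidec.png',cv2.resize(a,None,fx=3,fy=3,interpolation=2))
E
```

```text
(no output)
```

View pics/topc.png

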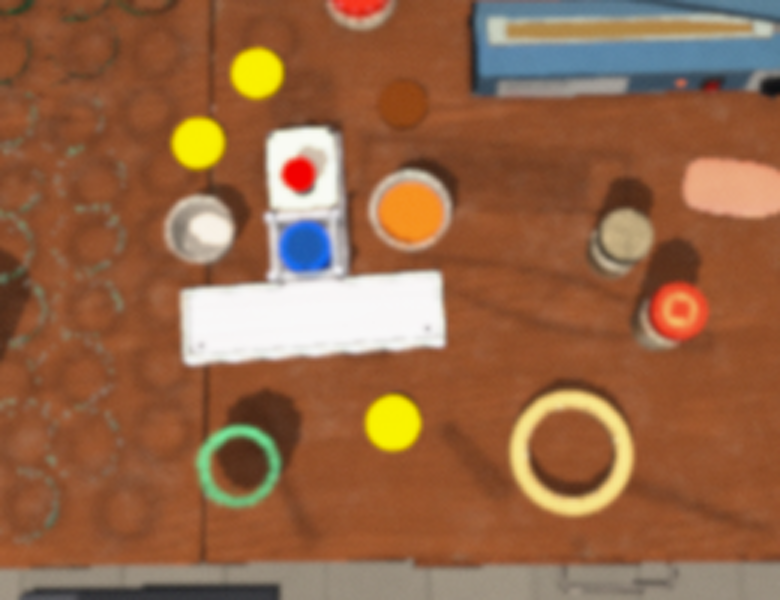

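View pics/sidec.png

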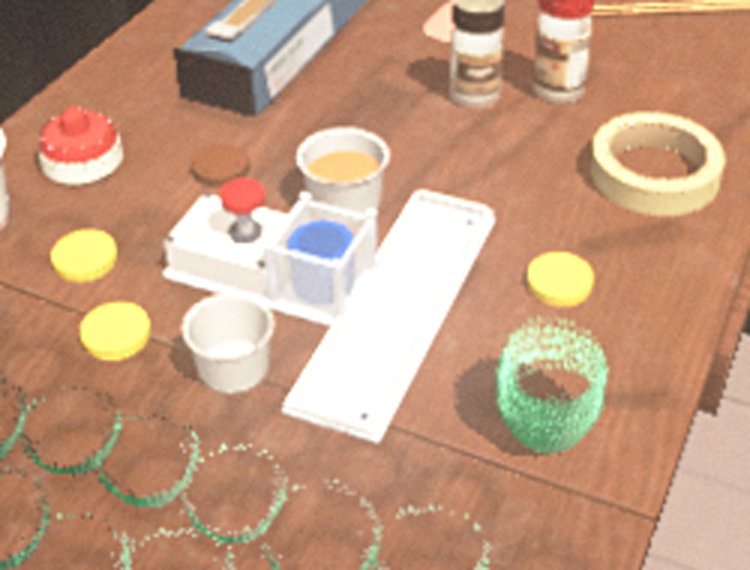

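The top crop shows the lane as a white band from (183,325) to (443,309). The red cap is at (299,174), the blue lids at (305,247), and the sauce pot at (410,211), so it stands at the -y end. The side crop agrees, with the cap at (243,195). The lane's yaw comes next.

```bash
python3 - <<'E'
from h import *
np.set_printoptions(precision=1,suppress=True)
F={c:grab_frame(c) for c in('top','side')}
def blob(f,fn,box):
    im=f['img'].astype(int);m=fn(im[...,0],im[...,1],im[...,2]);k=np.zeros_like(m);u0,u1,v0,v1=box;k[v0:v1,u0:u1]=1;m=m&k
    v,u=np.nonzero(m);return np.array([u.mean(),v.mean()]),len(u),m
red=lambda r,g,b:(r>150)&(g<70)&(b<70)
a,n,_=blob(F['top'],red,(265,295,165,190));b,m,_=blob(F['side'],red,(248,272,205,222))
print('cap',a,n,b,m,two(F['top'],a,F['side'],b),at_z(F['top'],a,70),at_z(F['side'],b,70))
blue=lambda r,g,b:(b>150)&(r<110)
a,n,_=blob(F['top'],blue,(260,310,185,220));print('blue',a,at_z(F['top'],a,46))
# lane rectangle in top, minus the magazine
w=lambda r,g,b:(r>185)&(g>185)&(b>185)
_,n,m=blob(F['top'],w,(235,335,208,245))
v,u=np.nonzero(m)
f=F['top'];P=np.array([at_z(f,(x,y),9)[:2] for x,y in zip(u,v)],np.float32)
# lane depth filter
r=cv2.minAreaRect(P);print('lane',n,r,cv2.boxPoints(r))
# depth-based point cloud: near lane edge line
for c in F:
    d=[q for q in masks_of(c,'feeder')[:1]]
    for q in d: print(c,q['p'],q['box'])
E
```

```text
** On entry to DLASCL parameter number  4 had an illegal value
 ** On entry to DLASCL parameter number  4 had an illegal value
 ** On entry to DLASCL parameter number  4 had an illegal value
 ** On entry to DLASCL parameter number  4 had an illegal value
 ** On entry to DLASCL parameter number  5 had an illegal value
 ** On entry to DLASCL parameter number  4 had an illegal value<stdin>:6: RuntimeWarning: Mean of empty slice.
  ret = ret.dtype.type(ret / rcount)
Traceback (most recent call last):
  File "h.py", line 13, in two
    o,d=ray(f,a);p,e=ray(g,b);t=np.linalg.lstsq(np.c_[d,-e],p-o,rcond=None)[0];x=o+d*t[0];y=p+e*t[1]
                                ~~~~~~~~~~~~~~~^^^^^^^^^^^^^^^^^^^^^^^^^^^^
numpy.linalg.LinAlgError: SVD did not converge in Linear Least Squares
```

```bash
python3 - <<'E'
from h import *
np.set_printoptions(precision=1,suppress=True)
F={c:grab_frame(c) for c in('top','side')}
def blob(f,fn,box):
    im=f['img'].astype(int);m=fn(im[...,0],im[...,1],im[...,2]);k=np.zeros_like(m);u0,u1,v0,v1=box;k[v0:v1,u0:u1]=1;m=m&k
    v,u=np.nonzero(m);return np.array([u.mean(),v.mean()]),len(u),m
red=lambda r,g,b:(r>120)&(g<.5*r)&(b<.6*r)
print(F['side']['img'][215,261])
a,n,_=blob(F['top'],red,(270,290,170,186));b,m,_=blob(F['side'],red,(251,271,207,222))
print('cap',a,n,b,m,two(F['top'],a,F['side'],b),at_z(F['top'],a,70),at_z(F['side'],b,69))
blue=lambda r,g,b:(b>130)&(r<.6*b)
a,n,_=blob(F['top'],blue,(260,310,185,220));print('blue',a,at_z(F['top'],a,46))
w=lambda r,g,b:(r>185)&(g>185)&(b>185)
_,n,m=blob(F['top'],w,(235,335,214,245))
v,u=np.nonzero(m)
P=np.array([at_z(F['top'],(x,y),9)[:2] for x,y in zip(u,v)],np.float32)
r=cv2.minAreaRect(P);print('lane',n,r);print(cv2.boxPoints(r))
# near edge line fit
near=[(x,v[u==x].max()) for x in range(245,325) if (u==x).any()]
N=np.array([at_z(F['top'],q,9)[:2] for q in near]);p=np.polyfit(N[:,1],N[:,0],1);print('near edge dx/dy',p, 'yaw',-np.degrees(np.arctan(p[0])))
E
```

```text
[254 113 101]
cap [279.3 177.7] 98 [260.3 214.6] 133 (array([ 574. , -295.3,   63.3]), np.float64(0.6112850052197213)) [ 571.9 -296.3   70. ] [ 570.3 -289.5   69. ]
blue [281.3 202.1] [ 513.3 -298.4   46. ]
lane 2005 ((457.3468322753906, -301.1390380859375), (66.48274230957031, 227.6444854736328), 2.8800363540649414)
[[ 418.4 -189.1]
 [ 429.9 -416.5]
 [ 496.3 -413.1]
 [ 484.8 -185.8]]
near edge dx/dy [ -0.1 410.6] yaw 3.1184807971353004
```

move_arm:
  plan:
    - {"rz":-0.106}
    - {"rz":-0.106}
    - {"rz":-0.106}
    - {"rz":-0.106}
    - {"x":-16,"y":-42}
    - {"x":-16,"y":-42}
    - {"x":-16,"y":-42}
    - {"x":-16,"y":-42}
    - {"x":-16,"y":-42}
    - {"x":-16,"y":-42}
  grip: 0
  squeeze: 20

```text
schema error: expected keys x, y, z, rx, ry, rz
```

move_arm:
  plan:
    - {"x":-16,"y":-42}
    - {"x":-16,"y":-42}
    - {"x":-16,"y":-42}
    - {"x":-16,"y":-42}
    - {"x":-16,"y":-42}
    - {"x":-16,"y":-42}
    - {"x":-16,"y":-42}
    - {"x":-16,"y":-42}
    - {"x":-16,"y":-42}
    - {"x":-16,"y":-42}

```text
schema error: expected keys x, y, z, rx, ry, rz
```

```bash
cat >> h.py <<'E'
O=np.array([458,-301.]);YAW=np.radians(3)
def fed(p):
    d=np.array(p[:2])-O;c,s=np.cos(YAW),np.sin(YAW);return np.array([c*d[0]+s*d[1],-s*d[0]+c*d[1],p[2] if len(p)>2 else 0])
def st():
    s=state();print('t',s['time_s'],'ee',np.round(s['ee_pos'],1),'rot',np.round(s['ee_rot'],1),'fed',np.round(fed(s['ee_pos']),1),'F',np.round(s['force'],1),'w',s['gripper_width'],'q6',s['qpos'][5])
E
python3 -c "
from h import *
st()"
```

```text
t 1.2 ee [208.9 535.7 174.3] rot [180.   -0.  158.7] fed [-205.   848.6  174.3] F [0.3 0.7 1.7] w 90.90490641833986 q6 -1.1449855067213897
```

All six keys are required in each row.

move_arm:
  plan:
    - {"x":0,"y":0,"z":0,"rx":0,"ry":0,"rz":-0.106}
    - {"x":0,"y":0,"z":0,"rx":0,"ry":0,"rz":-0.106}
    - {"x":0,"y":0,"z":0,"rx":0,"ry":0,"rz":-0.106}
    - {"x":0,"y":0,"z":0,"rx":0,"ry":0,"rz":-0.106}
    - {"x":-16,"y":-42,"z":0,"rx":0,"ry":0,"rz":0}
    - {"x":-16,"y":-42,"z":0,"rx":0,"ry":0,"rz":0}
    - {"x":-16,"y":-42,"z":0,"rx":0,"ry":0,"rz":0}
    - {"x":-16,"y":-42,"z":0,"rx":0,"ry":0,"rz":0}
    - {"x":-16,"y":-42,"z":0,"rx":0,"ry":0,"rz":0}
    - {"x":-16,"y":-42,"z":0,"rx":0,"ry":0,"rz":0}
  grip: 0
  squeeze: 20

```text
time_s: 2.2
ee_pos: [318.4, 287.5, 174.5]
ee_rot: [180.0, 0.0, -177.0]
force: [0.6, 1.0, 0.3]
gripper_width: 14.5
gripper_force: 0.0
```

move_arm:
  plan:
    - {"x":-16,"y":-42,"z":0,"rx":0,"ry":0,"rz":0}
    - {"x":-16,"y":-42,"z":0,"rx":0,"ry":0,"rz":0}
    - {"x":-16,"y":-42,"z":0,"rx":0,"ry":0,"rz":0}
    - {"x":-16,"y":-42,"z":0,"rx":0,"ry":0,"rz":0}
    - {"x":-16,"y":-42,"z":0,"rx":0,"ry":0,"rz":0}
    - {"x":-16,"y":-42,"z":0,"rx":0,"ry":0,"rz":0}
    - {"x":-16,"y":-42,"z":0,"rx":0,"ry":0,"rz":0}
    - {"x":-16,"y":-42,"z":0,"rx":0,"ry":0,"rz":0}
    - {"x":-16,"y":-42,"z":0,"rx":0,"ry":0,"rz":0}
    - {"x":0,"y":0,"z":0,"rx":0,"ry":0,"rz":0}

```text
time_s: 3.2
ee_pos: [483.6, -85.3, 174.1]
ee_rot: [-179.9, 0.1, -177.3]
force: [-0.9, 1.1, -0.2]
gripper_width: 0.4
gripper_force: 0.0
```

```bash
python3 -c "
from h import *
st()"
```

```text
t 3.2 ee [483.6 -85.3 174.1] rot [-1.799e+02  1.000e-01 -1.773e+02] fed [ 36.8 214.  174.1] F [-0.9  1.1 -0.2] w 0.40621425842815706 q6 -103.93881223396257
```

move_arm:
  plan:
    - {"x":-12,"y":-42,"z":0,"rx":0,"ry":0,"rz":0}
    - {"x":-12,"y":-42,"z":0,"rx":0,"ry":0,"rz":0}
    - {"x":-12,"y":-42,"z":0,"rx":0,"ry":0,"rz":0}
    - {"x":-12,"y":-42,"z":0,"rx":0,"ry":0,"rz":0}
    - {"x":-15,"y":-30,"z":0,"rx":0,"ry":0,"rz":0}
    - {"x":-15,"y":-16,"z":0,"rx":0,"ry":0,"rz":0}
    - {"x":0,"y":0,"z":0,"rx":0,"ry":0,"rz":0}

```text
time_s: 3.9
ee_pos: [571.8, -291.8, 173.3]
ee_rot: [180.0, 0.0, -177.1]
force: [-0.5, 0.4, -1.1]
gripper_width: 0.3
gripper_force: 0.0
```

```bash
python3 -c "
from h import *
st()
f=grab_frame('wrist');save(f,'w1')
for n in ('plunger_top','lane_middle','magazine_top','sauce_pot'):
  for d in landmark_of('wrist',n)[:2]: print(n,round(d['p'],2),d['point'],deep(f,d['point']))
o,_=ray(f,(320,200));print(o,fed(o))
"
```

```text
t 3.9 ee [ 571.8 -291.8  173.3] rot [ 180.     0.  -177.1] fed [114.1   3.2 173.3] F [-0.5  0.4 -1.1] w 0.2626816273603092 q6 -120.98651930477013
plunger_top 0.91 [317.8, 184.3] [ 570.79505522 -293.01706201   70.15762433]
lane_middle 0.63 [313.9, 71.8] [ 463.53387919 -302.70091205    4.14364746]
sauce_pot 0.55 [237.7, 144.5] [ 542.23107787 -380.29830057   27.70911316]
[ 488.92201011 -296.29705779  383.88206464] [ 31.12576554   3.07816402 383.88206464]
```

View pics/w1.png

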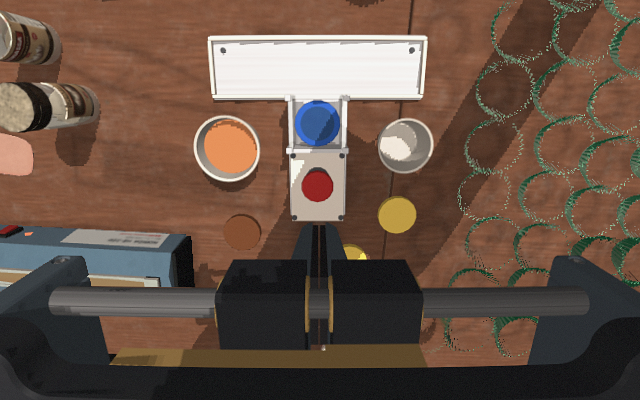

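The wrist view shows the cap at (318,185), the lane from (208,37) to (427,99), and the sauce pot at (228,148) on the -y side. I'll refine the frame from the cap and the lane rim corners.

```bash
python3 - <<'E'
from h import *
np.set_printoptions(precision=1,suppress=True)
f=grab_frame('wrist');im=f['img'].astype(int);r,g,b=im[...,0],im[...,1],im[...,2]
m=(r>100)&(g<.45*r)&(b<.45*r);m[:165]=0;m[205:]=0;m[:,:295]=0;m[:,340:]=0
v,u=np.nonzero(m);c=(u.mean(),v.mean());p=at_z(f,c,70);print('cap',c,len(u),p,fed(p),deep(f,c))
for n,q in dict(a=(208.5,37.5),b=(426.5,37.5),c=(425,99),d=(212,99)).items(): print(n,at_z(f,q,10),fed(at_z(f,q,10)))
E
```

```text
cap (np.float64(313.8608815426997), np.float64(187.7534435261708)) 726 [ 572.9 -294.    70. ] [115.1   1.   70. ] [ 572.9 -294.    70.1]
a [ 433.2 -411.3   10. ] [ -30.6 -108.9   10. ]
b [ 421.2 -184.9   10. ] [-30.6 117.8  10. ]
c [ 482.9 -178.1   10. ] [ 31.3 121.4  10. ]
d [ 495.1 -409.5   10. ] [  31.4 -110.3   10. ]
```

move_arm:
  plan:
    - {"x":0,"y":-2,"z":25,"rx":0,"ry":0,"rz":0}
    - {"x":0,"y":0,"z":25,"rx":0,"ry":0,"rz":0}
    - {"x":0,"y":0,"z":25,"rx":0,"ry":0,"rz":0}
    - {"x":0,"y":0,"z":20,"rx":0,"ry":0,"rz":0}
    - {"x":0,"y":0,"z":7,"rx":0,"ry":0,"rz":0}
    - {"x":0,"y":0,"z":6,"rx":0,"ry":0,"rz":0}
    - {"x":0,"y":0,"z":6,"rx":0,"ry":0,"rz":0}
    - {"x":0,"y":0,"z":6,"rx":0,"ry":0,"rz":0}
    - {"x":0,"y":0,"z":6,"rx":0,"ry":0,"rz":0}
    - {"x":0,"y":0,"z":0,"rx":0,"ry":0,"rz":0}

```text
time_s: 5.2
ee_pos: [570.2, -292.3, 47.5]
ee_rot: [180.0, -0.1, -177.0]
force: [-0.5, -0.3, -0.8]
gripper_width: 0.4
gripper_force: 0.0
```

Force is near zero where about 7 N was expected, so I'm looking.

```bash
python3 -c "
from h import *
st()
f=grab_frame('wrist');g=grab_frame('side')
a=cv2.resize(f['img'][20:320,200:440],(480,600));b=cv2.resize(g['img'][170:300,220:290+0],(320,594));b=cv2.copyMakeBorder(b,0,6,0,0,0)
cv2.imwrite('pics/p1.png',np.hstack([a,b])[:,:,::-1]);st()
"
```

```text
t 5.2 ee [ 570.2 -292.3   47.5] rot [ 1.80e+02 -1.00e-01 -1.77e+02] fed [112.5   2.8  47.5] F [-0.5 -0.3 -0.8] w 0.41414579655969447 q6 -121.16593888940383
t 5.3 ee [ 570.7 -292.6   48.3] rot [-180.    0. -177.] fed [113.    2.5  48.3] F [-0.2 -0.4 -0.5] w 0.818251061526836 q6 -121.16681821416076
```

View pics/p1.png

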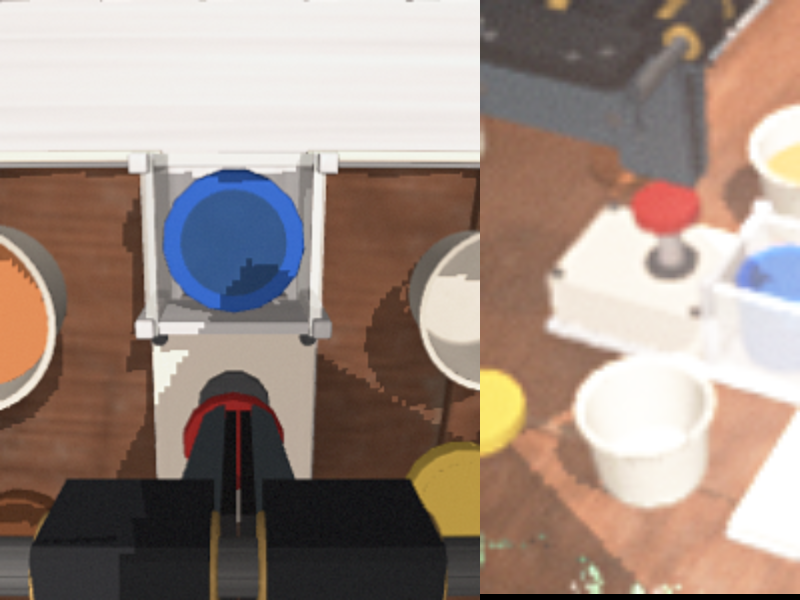

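In the side view the cap (665,205) still stands up, with the fingertips at or behind it. The wrist view shows the fingers over the cap at (236,410). I'll check the true heights with depth.

```bash
python3 - <<'E'
from h import *
np.set_printoptions(precision=1,suppress=True)
f=grab_frame('wrist');g=grab_frame('side');st()
for n,q in dict(capL=(200+198/2,20+425/2),capR=(200+276/2,20+425/2),tip=(307,224),tip2=(330,224),house=(285,210),gap=(318,235),lid=(316,140),lane=(300,60)).items():
    p=deep(f,q);print(n,p,None if p is None else fed(p))
for n,q in dict(cap=(220+665*70/320,170+200*130/594),tip=(220+690*70/320,170+165*130/594),stem=(220+668*70/320,170+235*130/594)).items():
    p=deep(g,q);print('side',n,q,p)
E
```

```text
t 5.4 ee [ 570.9 -292.7   48.6] rot [-180.    0. -177.] fed [113.2   2.4  48.6] F [0.6 0.  0.1] w 0.6421183076138277 q6 -121.16517010426993
capL [ 568.  -305.1   70.5] [109.6  -9.8  70.5]
capR [ 567.1 -281.2   69.6] [110.   14.1  69.6]
tip [ 554.2 -300.1   90.7] [96.1 -4.1 90.7]
tip2 [ 553.2 -287.7   91.4] [95.8  8.3 91.4]
house [ 567.3 -317.4   32.1] [108.3 -22.1  32.1]
gap [ 556.2 -294.   100.1] [ 98.5   1.9 100.1]
lid [ 514.6 -297.5   44.3] [56.7  0.5 44.3]
lane [ 463.3 -311.8    3.7] [  4.7 -11.1   3.7]
side cap (365.46875, 213.77104377104376) [ 398.5 -466.    -0.9]
side tip (370.9375, 206.11111111111111) [260.1  26.5 415.7]
side stem (366.125, 221.43097643097644) [ 388.4 -441.1   -1.6]
```

```bash
python3 - <<'E'
from h import *
np.set_printoptions(precision=1,suppress=True)
f=grab_frame('wrist');g=grab_frame('side');s=state();st()
def proj(f,p): return cv2.projectPoints(np.array([p],float),np.array(f['rvec'],float),np.array(f['tvec'],float),np.array([[f['fx'],0,f['cx']],[0,f['fy'],f['cy']],[0,0,1]]),np.array(f['dist'],float))[0].ravel()
o,_=ray(f,(320,200));print('cam',o,'proj tcp wrist',proj(f,s['ee_pos']),'side',proj(g,s['ee_pos']),'cap side',proj(g,[573,-295,70]))
for r in range(206,262,4): print(r,[ (np.round(deep(f,(c,r)),0).tolist(),f['img'][r,c].tolist()) for c in (308,318)])
cv2.imwrite('pics/p2.png',cv2.resize(g['img'][130:280,200:350],(600,600),interpolation=cv2.INTER_CUBIC)[:,:,::-1])
E
```

```text
t 5.5 ee [ 570.8 -292.7   48.6] rot [-180.    0. -177.] fed [113.1   2.4  48.6] F [-0.5 -0.5  0.6] w 0.1562730573548168 q6 -121.16441314518762
cam [ 487.9 -297.2  259.1] proj tcp wrist [319.2 224.2] side [261.7 221.3] cap side [260.5 212.4]
206 [([563.0, -301.0, 33.0], [142, 131, 120]), ([562.0, -294.0, 36.0], [63, 61, 63])]
210 [([565.0, -301.0, 36.0], [60, 60, 61]), ([565.0, -294.0, 36.0], [57, 56, 56])]
214 [([568.0, -301.0, 36.0], [57, 58, 59]), ([558.0, -294.0, 64.0], [75, 47, 45])]
218 [([560.0, -300.0, 68.0], [101, 23, 22]), ([559.0, -294.0, 69.0], [116, 33, 32])]
222 [([561.0, -300.0, 70.0], [151, 36, 32]), ([561.0, -294.0, 70.0], [141, 37, 33])]
226 [([554.0, -300.0, 94.0], [42, 46, 49]), ([563.0, -294.0, 71.0], [111, 33, 30])]
230 [([554.0, -299.0, 100.0], [41, 43, 47]), ([556.0, -294.0, 94.0], [110, 27, 24])]
234 [([554.0, -299.0, 105.0], [40, 44, 47]), ([556.0, -294.0, 99.0], [111, 30, 28])]
238 [([554.0, -299.0, 110.0], [42, 45, 48]), ([556.0, -294.0, 105.0], [112, 30, 29])]
242 [([554.0, -299.0, 114.0], [41, 44, 47]), ([556.0, -294.0, 110.0], [112, 29, 29])]
246 [([554.0, -299.0, 119.0], [38, 45, 48]), ([556.0, -294.0, 114.0], [112, 32, 31])]
250 [([554.0, -299.0, 123.0], [42, 44, 47]), ([556.0, -294.0, 118.0], [109, 28, 28])]
254 [([554.0, -299.0, 127.0], [42, 46, 50]), ([556.0, -294.0, 123.0], [108, 26, 24])]
258 [([554.0, -298.0, 131.0], [43, 46, 49]), ([556.0, -294.0, 126.0], [78, 25, 23])]
```

View pics/p2.png

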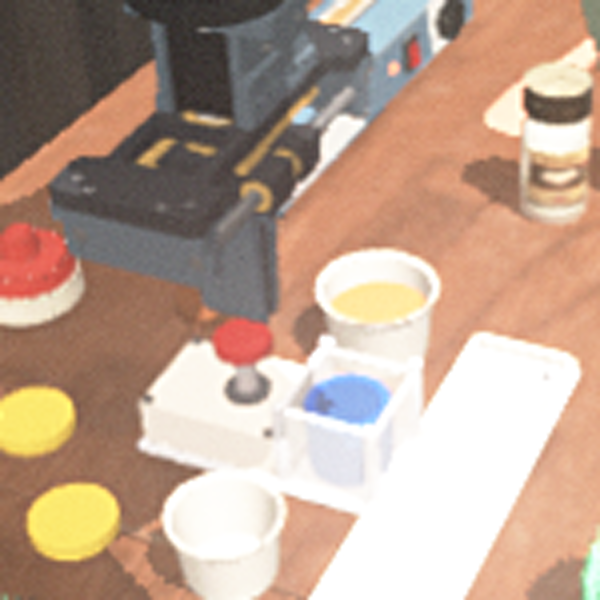

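```bash
python3 - <<'E'
from h import *
np.set_printoptions(precision=0,suppress=True)
f=grab_frame('wrist');g=grab_frame('side');s=state();e=np.array(s['ee_pos'])
def cloud(f):
    v,u=np.nonzero(f['z_map']>0);K=np.array([[f['fx'],0,f['cx']],[0,f['fy'],f['cy']],[0,0,1]]);R=cv2.Rodrigues(np.array(f['rvec'],float))[0]
    n=cv2.undistortPoints(np.c_[u,v].astype(float)[:,None],K,np.array(f['dist'],float))[:,0]
    return u,v,((np.c_[n,np.ones(len(n))]*f['z_map'][v,u][:,None])-np.array(f['tvec'],float).ravel())@R
for nm,F in (('wrist',f),('side',g)):
    u,v,P=cloud(F);Q=np.array([fed(p) for p in P])
    k=(P[:,2]>75)&(abs(Q[:,0]-113)<60)&(abs(Q[:,1]-2)<110)
    print(nm,k.sum())
    for lo in range(75,200,8):
        m=k&(P[:,2]>=lo)&(P[:,2]<lo+8)
        if m.sum()>5: print(lo,m.sum(),'fx',np.percentile(Q[m,0],[1,50,99]),'fy',np.percentile(Q[m,1],[1,25,50,75,99]))
E
```

```text
wrist 72819
83 46 fx [ 96.  97. 100.] fy [-5. -1.  1.  6.  8.]
91 168 fx [96. 96. 98.] fy [-7. -2.  3.  7. 11.]
99 228 fx [96. 96. 98.] fy [-7. -3.  2.  7. 11.]
107 296 fx [96. 96. 98.] fy [-8. -3.  3.  8. 12.]
115 339 fx [96. 96. 98.] fy [-9. -4.  3.  8. 13.]
123 426 fx [95. 96. 98.] fy [-10.  -4.   1.   8.  14.]
131 253 fx [95. 97. 98.] fy [-9. -1.  3.  5. 13.]
139 751 fx [ 96. 118. 130.] fy [-2. -0.  2.  4.  6.]
147 14 fx [112. 113. 116.] fy [-2. -1.  2.  6.  6.]
155 31 fx [112. 117. 121.] fy [-2. -2. -1.  6.  6.]
163 1465 fx [ 76.  99. 117.] fy [-77. -71.   6.  76.  82.]
171 5764 fx [ 75.  79. 113.] fy [-77. -71.   5.  75.  81.]
179 17320 fx [ 75.  81. 103.] fy [-75. -49.   2.  53.  79.]
187 15924 fx [75. 82. 91.] fy [-74. -16.  -2.  18.  79.]
195 11970 fx [76. 88. 90.] fy [-70. -33.  -3.  27.  75.]
side 10272
83 18 fx [ 95. 109. 126.] fy [ 1.  9. 11. 12. 13.]
91 53 fx [ 95. 105. 128.] fy [-5. 11. 13. 14. 15.]
99 55 fx [ 95. 103. 126.] fy [-4. 10. 13. 14. 16.]
107 43 fx [ 95. 100. 116.] fy [-3. 11. 14. 15. 16.]
115 43 fx [ 95. 100. 114.] fy [-3.  8. 15. 16. 18.]
123 47 fx [ 95.  98. 114.] fy [-6.  5. 15. 16. 17.]
131 45 fx [ 96.  98. 112.] fy [-8.  2. 15. 17. 18.]
139 32 fx [ 95.  96. 105.] fy [-7.  1. 13. 17. 19.]
147 17 fx [ 95.  97. 110.] fy [ 7. 11. 14. 18. 19.]
163 124 fx [ 75. 101. 148.] fy [-75.  26.  84.  85.  86.]
171 251 fx [ 75.  92. 148.] fy [-72.   8.  83.  84.  86.]
179 360 fx [ 75.  83. 145.] fy [-72. -15.  30.  81.  86.]
187 386 fx [ 75.  89. 146.] fy [-75.  -1.  22.  89.  92.]
195 321 fx [ 75.  93. 147.] fy [-76.   7.  40.  91.  94.]
```

Depth from both cameras shows the real fingertips at z≈86, about 38 mm above the reported TCP. Body and cap heights are consistent with that. The plunger hasn't been touched yet, so I'm continuing down with force checks.

move_arm:
  plan:
    - {"x":-2,"y":-1,"z":10,"rx":0,"ry":0,"rz":0}
    - {"x":0,"y":0,"z":5,"rx":0,"ry":0,"rz":0}
    - {"x":0,"y":0,"z":5,"rx":0,"ry":0,"rz":0}
    - {"x":0,"y":0,"z":5,"rx":0,"ry":0,"rz":0}
    - {"x":0,"y":0,"z":5,"rx":0,"ry":0,"rz":0}
    - {"x":0,"y":0,"z":0,"rx":0,"ry":0,"rz":0}

```text
time_s: 6.2
ee_pos: [572.4, -293.2, 18.1]
ee_rot: [180.0, -0.0, -177.0]
force: [-1.0, 1.7, 5.0]
gripper_width: 0.5
gripper_force: 2.0
```

move_arm:
  plan:
    - {"x":0,"y":0,"z":4,"rx":0,"ry":0,"rz":0}
    - {"x":0,"y":0,"z":3,"rx":0,"ry":0,"rz":0}
    - {"x":0,"y":0,"z":2,"rx":0,"ry":0,"rz":0}
    - {"x":0,"y":0,"z":0,"rx":0,"ry":0,"rz":0}
    - {"x":0,"y":0,"z":0,"rx":0,"ry":0,"rz":0}

```text
time_s: 6.7
ee_pos: [572.5, -293.3, 9.7]
ee_rot: [180.0, -0.0, -177.0]
force: [-1.5, 1.0, 5.3]
gripper_width: 0.3
gripper_force: 2.8
```

move_arm:
  plan:
    - {"x":0,"y":0,"z":1.5,"rx":0,"ry":0,"rz":0}
    - {"x":0,"y":0,"z":1,"rx":0,"ry":0,"rz":0}
    - {"x":0,"y":0,"z":0,"rx":0,"ry":0,"rz":0}

```text
time_s: 7.0
ee_pos: [572.5, -293.3, 7.4]
ee_rot: [180.0, -0.0, -177.0]
force: [-2.0, 0.8, 6.3]
gripper_width: 0.3
gripper_force: 3.2
```

move_arm:
  plan:
    - {"x":0,"y":0,"z":1,"rx":0,"ry":0,"rz":0}
    - {"x":0,"y":0,"z":1,"rx":0,"ry":0,"rz":0}
    - {"x":0,"y":0,"z":0,"rx":0,"ry":0,"rz":0}

```text
time_s: 7.3
ee_pos: [572.5, -293.3, 6.5]
ee_rot: [180.0, 0.0, -177.0]
force: [-4.1, 1.9, 12.4]
gripper_width: 0.3
gripper_force: 6.1
```

At 12.4 N with the travel halted, the plunger is at its stop, and the tip offset is confirmed at about 39.5 mm. Releasing.

move_arm:
  plan:
    - {"x":0,"y":0,"z":0,"rx":0,"ry":0,"rz":0}
    - {"x":0,"y":0,"z":-6,"rx":0,"ry":0,"rz":0}
    - {"x":0,"y":0,"z":-10,"rx":0,"ry":0,"rz":0}
    - {"x":0,"y":0,"z":-15,"rx":0,"ry":0,"rz":0}
    - {"x":0,"y":0,"z":-30,"rx":0,"ry":0,"rz":0}
    - {"x":0,"y":0,"z":-30,"rx":0,"ry":0,"rz":0}
    - {"x":0,"y":0,"z":0,"rx":0,"ry":0,"rz":0}

```text
time_s: 8.0
ee_pos: [575.5, -294.9, 100.3]
ee_rot: [-179.7, 0.4, -177.0]
force: [0.5, 0.0, 0.4]
gripper_width: 0.3
gripper_force: 0.0
```

```bash
python3 - <<'E'
from h import *
np.set_printoptions(precision=1,suppress=True)
st();f=grab_frame('wrist');save(f,'w2')
for d in landmark_of('wrist','lid_1')[:3]: p=deep(f,d['point']);print(d['p'],d['point'],p,fed(p))
im=f['img'].astype(int);m=((im[...,2]>110)&(im[...,0]<.6*im[...,2])).astype(np.uint8)
n,_,S,C=cv2.connectedComponentsWithStats(m)
for i in range(1,n):
    if S[i,4]>300: p=deep(f,C[i]);print(S[i],C[i],p,fed(p))
u=np.round([deep(f,(c,r)) for c in (240,400) for r in (40,)],1);print(u)
E
```

```text
t 8.0 ee [ 575.5 -294.9  100.3] rot [-179.7    0.4 -177. ] fed [117.6  -0.1 100.3] F [0.5 0.  0.4] w 0.3137261025465219 q6 -121.15147941329786
0.87 [233.8, 250.9] [ 645.1 -377.1   10. ] [182.8 -85.8  10. ]
0.82 [323.5, 52.6] [ 458.  -297.7   13.6] [ 0.2  3.3 13.6]
0.79 [411.1, 233.6] [ 616.7 -203.    10.5] [163.6  89.6  10.5]
[ 295   23   54   58 2474] [321.1  51.4] [ 457.3 -299.7   14.3] [-0.7  1.3 14.3]
[ 293   95   57   57 2204] [319.6 122.3] [ 512.9 -298.1   38.6] [55.   0.  38.6]
[[ 450.3 -369.     4. ]
 [ 443.3 -233.5    3.7]]
```

View pics/w2.png

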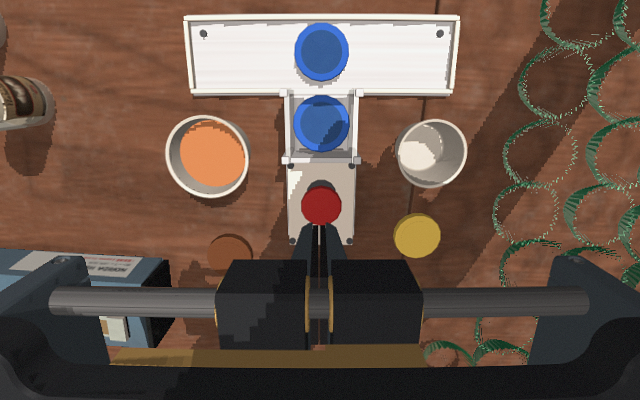

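The blue lid is now in the lane at pixel (321,51), feeder (0,1). The magazine still holds the stack at (320,122), and the cap is up at (321,205). Next I go to the +y side of the lid.

move_arm:
  plan:
    - {"x":20,"y":8,"z":0,"rx":0,"ry":0,"rz":0}
    - {"x":24,"y":10,"z":0,"rx":0,"ry":0,"rz":0}
    - {"x":24,"y":10,"z":0,"rx":0,"ry":0,"rz":0}
    - {"x":24,"y":10,"z":0,"rx":0,"ry":0,"rz":0}
    - {"x":24,"y":10,"z":0,"rx":0,"ry":0,"rz":0}
    - {"x":0,"y":0,"z":25,"rx":0,"ry":0,"rz":0}
    - {"x":0,"y":0,"z":25,"rx":0,"ry":0,"rz":0}
    - {"x":0,"y":0,"z":20,"rx":0,"ry":0,"rz":0}
    - {"x":0,"y":0,"z":0,"rx":0,"ry":0,"rz":0}

```text
time_s: 9.0
ee_pos: [451.1, -249.7, 22.1]
ee_rot: [179.7, -0.4, -177.0]
force: [0.2, 0.1, -0.3]
gripper_width: 0.0
gripper_force: 0.0
```

```bash
python3 - <<'E'
from h import *
np.set_printoptions(precision=0,suppress=True)
s=state();st();e=fed(s['ee_pos'])
for c in('wrist','side'):
    f=grab_frame(c);v,u=np.nonzero(f['z_map']>0);K=np.array([[f['fx'],0,f['cx']],[0,f['fy'],f['cy']],[0,0,1]]);R=cv2.Rodrigues(np.array(f['rvec'],float))[0]
    n=cv2.undistortPoints(np.c_[u,v].astype(float)[:,None],K,np.array(f['dist'],float))[:,0]
    P=((np.c_[n,np.ones(len(n))]*f['z_map'][v,u][:,None])-np.array(f['tvec'],float).ravel())@R;Q=np.array([fed(p) for p in P])
    k=(Q[:,2]>20)&(Q[:,2]<130)&(abs(Q[:,0]-e[0])<26)&(abs(Q[:,1]-e[1])<30)
    print(c,k.sum(),'zmin',np.percentile(Q[k,2],[0,.5,2]))
    for lo in range(50,100,8):
        m=k&(Q[:,2]>=lo)&(Q[:,2]<lo+8)
        if m.sum()>3: print(lo,m.sum(),'fx',np.percentile(Q[m,0],[1,99]),'fy',np.percentile(Q[m,1],[1,99]))
    if c=='side':
        im=f['img'].astype(int)[v,u];m=(im[:,2]>110)&(im[:,0]<.6*im[:,2])&(Q[:,2]>10)&(Q[:,2]<18)&(abs(Q[:,0])<28)
        if m.any(): print('lid top',np.percentile(Q[m],[2,50,98],axis=0))
E
```

```text
t 9.0 ee [ 451. -250.   22.] rot [ 180.   -0. -177.] fed [-4. 52. 22.] F [ 0.  0. -0.] w 0.046892343383797185 q6 -123.23691074444136
wrist 2547 zmin [61. 63. 65.]
58 69 fx [-21. -17.] fy [45. 57.]
66 179 fx [-21. -19.] fy [42. 60.]
74 241 fx [-21. -19.] fy [41. 61.]
82 297 fx [-21. -19.] fy [40. 62.]
90 361 fx [-21. -19.] fy [40. 62.]
98 419 fx [-21. -19.] fy [39. 63.]
side 172 zmin [61. 61. 62.]
58 15 fx [-20.  13.] fy [46. 61.]
66 21 fx [-21. -10.] fy [45. 63.]
74 27 fx [-20. -12.] fy [45. 64.]
82 26 fx [-21. -13.] fy [44. 64.]
90 28 fx [-20. -13.] fy [42. 64.]
98 25 fx [-20. -13.] fy [40. 65.]
lid top [[-23. -15.  10.]
 [ -4.  16.  12.]
 [ 15.  26.  14.]]
```

move_arm:
  plan:
    - {"x":-4,"y":0,"z":20,"rx":0,"ry":0,"rz":0}
    - {"x":0,"y":0,"z":18,"rx":0,"ry":0,"rz":0}
    - {"x":0,"y":0,"z":9,"rx":0,"ry":0,"rz":0}
    - {"x":0,"y":0,"z":5,"rx":0,"ry":0,"rz":0}
    - {"x":0,"y":0,"z":0,"rx":0,"ry":0,"rz":0}
    - {"x":0,"y":-8,"z":0,"rx":0,"ry":0,"rz":0}
    - {"x":0,"y":0,"z":0,"rx":0,"ry":0,"rz":0}

```text
time_s: 9.8
ee_pos: [459.8, -260.7, -25.4]
ee_rot: [-179.9, 0.1, -177.0]
force: [-0.2, -0.7, -0.0]
gripper_width: 0.8
gripper_force: 0.0
```

```bash
python3 -c "
from h import *
st()"
```

```text
t 9.8 ee [ 459.8 -260.7  -25.4] rot [-1.799e+02  1.000e-01 -1.770e+02] fed [  3.9  40.1 -25.4] F [-0.2 -0.7 -0. ] w 0.8075505037028258 q6 -123.7500140830617
```

```bash
python3 -c "
from h import *
for i in range(3):
    st(); f=grab_frame('wrist')
st()
o,_=ray(f,(320,200));print(o)
g=grab_frame('side')
for n,q in dict(w=(308,222)).items(): print(deep(f,q))
cv2.imwrite('pics/p3.png',cv2.resize(g['img'][160:310,230:380],(600,600),interpolation=cv2.INTER_CUBIC)[:,:,::-1])
"
```

```text
t 9.8 ee [ 459.8 -260.7  -25.4] rot [-1.799e+02  1.000e-01 -1.770e+02] fed [  3.9  40.1 -25.4] F [-0.2 -0.7 -0. ] w 0.8075505037028258 q6 -123.7500140830617
t 9.85 ee [ 459.5 -260.3  -25.5] rot [-1.799e+02  1.000e-01 -1.771e+02] fed [  3.6  40.6 -25.5] F [0.  0.3 0.6] w 0.20927848143578845 q6 -123.73215926460317
t 9.9 ee [ 459.2 -259.9  -25.7] rot [-1.80e+02  1.00e-01 -1.77e+02] fed [  3.3  41.  -25.7] F [-0.6  0.7 -0.4] w 0.4718642526481339 q6 -123.72618656281398
t 9.95 ee [ 459.  -259.7  -25.8] rot [-180.    0. -177.] fed [  3.1  41.2 -25.8] F [0.5 0.3 0.5] w 0.5751313022417618 q6 -123.7262091207397
[ 376.10157472 -264.31945784  184.80041785]
[ 446.14644068 -267.04902385    4.48651936]
```

View pics/p3.png

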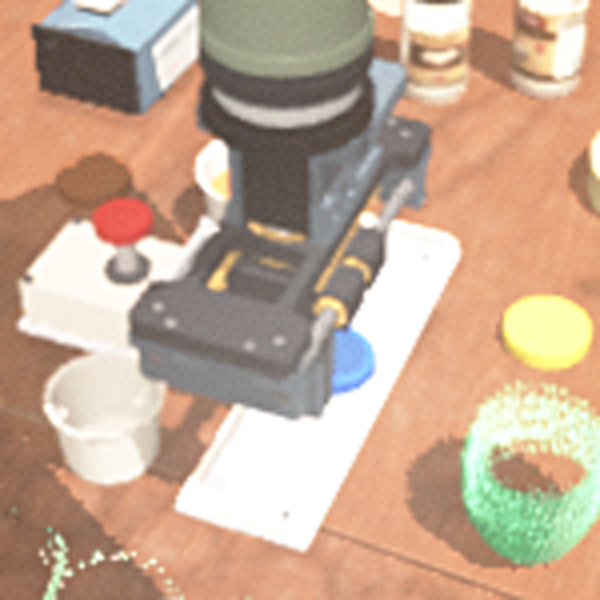

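The side view shows the gripper over the lane, with the lid at (350,360) in front of the shut fingers. Everything else is undisturbed. The tip is about 13.5 mm up and needs to be about 5 mm lower.

move_arm:
  plan:
    - {"x":2,"y":0,"z":3,"rx":0,"ry":0,"rz":0}
    - {"x":0,"y":0,"z":2,"rx":0,"ry":0,"rz":0}
    - {"x":0,"y":0,"z":0,"rx":0,"ry":0,"rz":0}
    - {"x":0,"y":0,"z":0,"rx":0,"ry":0,"rz":0}

```text
time_s: 10.4
ee_pos: [456.7, -259.3, -31.4]
ee_rot: [180.0, -0.0, -177.0]
force: [0.6, 0.2, 0.4]
gripper_width: 0.3
gripper_force: 0.0
```

move_arm:
  plan:
    - {"x":0,"y":-4,"z":0,"rx":0,"ry":0,"rz":0}
    - {"x":0,"y":-4,"z":0,"rx":0,"ry":0,"rz":0}
    - {"x":0,"y":-6,"z":0,"rx":0,"ry":0,"rz":0}
    - {"x":0,"y":-8,"z":0,"rx":0,"ry":0,"rz":0}
    - {"x":0,"y":-8,"z":0,"rx":0,"ry":0,"rz":0}
    - {"x":0,"y":-8,"z":0,"rx":0,"ry":0,"rz":0}
    - {"x":0,"y":-8,"z":0,"rx":0,"ry":0,"rz":0}
    - {"x":0,"y":-8,"z":0,"rx":0,"ry":0,"rz":0}
    - {"x":0,"y":-8,"z":0,"rx":0,"ry":0,"rz":0}
    - {"x":0,"y":-6,"z":0,"rx":0,"ry":0,"rz":0}

```text
time_s: 11.4
ee_pos: [460.4, -328.2, -31.3]
ee_rot: [-180.0, 0.0, -177.0]
force: [-0.7, 1.3, -1.7]
gripper_width: 0.2
gripper_force: 0.1
```

```bash
cat > lid.py <<'E'
from h import *
np.set_printoptions(precision=1,suppress=True)
st()
for c in('wrist','top','side'):
    f=grab_frame(c);im=f['img'].astype(int);m=((im[...,2]>110)&(im[...,0]<.6*im[...,2])).astype(np.uint8)
    n,_,S,C=cv2.connectedComponentsWithStats(m)
    for i in range(1,n):
        if S[i,4]>30:
            p=deep(f,C[i]);
            if p is not None and abs(fed(p)[0])<100 and abs(fed(p)[1])<150: print(c,S[i],fed(p),'at14',fed(at_z(f,C[i],14)))
E
python3 lid.py
```

```text
t 11.4 ee [ 460.4 -328.2  -31.3] rot [-180.    0. -177.] fed [  0.9 -27.2 -31.3] F [-0.7  1.3 -1.7] w 0.24046048470546527 q6 -129.62992313692624
wrist [ 220  209   78   62 3248] [ -9.9 -60.5  14.2] at14 [ -9.8 -60.6  14. ]
side [326 225   7  13  61] [-15.1 -59.4  11.3] at14 [-16.1 -56.5  14. ]
```

move_arm:
  plan:
    - {"x":0,"y":-4,"z":0,"rx":0,"ry":0,"rz":0}
    - {"x":0,"y":-4,"z":0,"rx":0,"ry":0,"rz":0}
    - {"x":0,"y":-4,"z":0,"rx":0,"ry":0,"rz":0}
    - {"x":0,"y":-4,"z":0,"rx":0,"ry":0,"rz":0}
    - {"x":0,"y":-3,"z":0,"rx":0,"ry":0,"rz":0}
    - {"x":0,"y":-3,"z":0,"rx":0,"ry":0,"rz":0}
    - {"x":0,"y":0,"z":0,"rx":0,"ry":0,"rz":0}

```text
time_s: 12.25
ee_pos: [461.5, -349.7, -31.3]
ee_rot: [-180.0, 0.0, -177.0]
force: [0.5, 0.0, 0.0]
gripper_width: 0.3
gripper_force: 0.0
```

move_arm:
  plan:
    - {"x":0,"y":-1.5,"z":0,"rx":0,"ry":0,"rz":0}
    - {"x":0,"y":-1.5,"z":0,"rx":0,"ry":0,"rz":0}
    - {"x":0,"y":-1,"z":0,"rx":0,"ry":0,"rz":0}
    - {"x":0,"y":0,"z":0,"rx":0,"ry":0,"rz":0}

```text
time_s: 12.65
ee_pos: [461.7, -353.4, -31.3]
ee_rot: [-180.0, 0.0, -177.0]
force: [0.0, 0.4, -0.4]
gripper_width: 0.3
gripper_force: 0.0
```

```bash
python3 lid.py
```

```text
t 12.65 ee [ 461.7 -353.4  -31.3] rot [-180.    0. -177.] fed [  0.9 -52.5 -31.3] F [ 0.   0.4 -0.4] w 0.34092068504906564 q6 -131.56189336440875
wrist [ 219  210   79   61 3233] [ -9.7 -86.   14.3] at14 [ -9.6 -86.1  14. ]
wrist [448 352  13  15 178] [51.2 19.4 37.7] at14 [73.5 31.5 14. ]
side [331 218   6  13  55] [-15.8 -83.6  12.6] at14 [-16.4 -82.   14. ]
side [277 226  20   7  37] [64.1 -5.4 38.7] at14 [ 77.2 -30.6  14. ]
```

move_arm:
  plan:
    - {"x":0,"y":-1,"z":0,"rx":0,"ry":0,"rz":0}
    - {"x":0,"y":-1,"z":0,"rx":0,"ry":0,"rz":0}
    - {"x":0,"y":0,"z":0,"rx":0,"ry":0,"rz":0}

```text
time_s: 13.1
ee_pos: [461.5, -354.6, -31.4]
ee_rot: [179.9, -0.0, -177.0]
force: [0.0, 2.5, 0.8]
gripper_width: 0.4
gripper_force: 1.2
```

move_arm:
  plan:
    - {"x":0,"y":-1,"z":0,"rx":0,"ry":0,"rz":0}
    - {"x":0,"y":0,"z":0,"rx":0,"ry":0,"rz":0}
    - {"x":0,"y":0,"z":0,"rx":0,"ry":0,"rz":0}

```text
time_s: 13.4
ee_pos: [461.3, -355.0, -31.5]
ee_rot: [179.9, -0.1, -177.0]
force: [0.4, 5.0, 1.4]
gripper_width: 0.6
gripper_force: 2.5
```

Force has risen to 5 N with the motion stalled, so the lid is against the stop. Backing off along the lane, then up.

move_arm:
  plan:
    - {"x":0,"y":3,"z":0,"rx":0,"ry":0,"rz":0}
    - {"x":0,"y":10,"z":0,"rx":0,"ry":0,"rz":0}
    - {"x":0,"y":10,"z":0,"rx":0,"ry":0,"rz":0}
    - {"x":0,"y":0,"z":-15,"rx":0,"ry":0,"rz":0}
    - {"x":0,"y":0,"z":-35,"rx":0,"ry":0,"rz":0}
    - {"x":0,"y":0,"z":-45,"rx":0,"ry":0,"rz":0}
    - {"x":0,"y":0,"z":-45,"rx":0,"ry":0,"rz":0}
    - {"x":0,"y":30,"z":-10,"rx":0,"ry":0,"rz":0}
    - {"x":-20,"y":40,"z":0,"rx":0,"ry":0,"rz":0}
    - {"x":-30,"y":20,"z":0,"rx":0,"ry":0,"rz":0}

```text
time_s: 14.4
ee_pos: [504.7, -238.3, 119.9]
ee_rot: [-180.0, 0.0, -177.0]
force: [1.0, -0.8, -1.7]
gripper_width: 0.1
gripper_force: 0.0
```

move_arm:
  plan:
    - {"x":-40,"y":0,"z":0,"rx":0,"ry":0,"rz":0}
    - {"x":-30,"y":0,"z":0,"rx":0,"ry":0,"rz":0}
    - {"x":0,"y":0,"z":0,"rx":0,"ry":0,"rz":0}
    - {"x":0,"y":0,"z":0,"rx":0,"ry":0,"rz":0}

```text
time_s: 14.8
ee_pos: [575.3, -236.5, 118.2]
ee_rot: [180.0, -0.1, -176.9]
force: [-0.2, -0.3, -0.2]
gripper_width: 0.3
gripper_force: 0.0
```

```bash
python3 lid.py; python3 -c "
from h import *
save(grab_frame('wrist'),'w3')"
```

```text
t 14.8 ee [ 575.3 -236.5  118.2] rot [ 180.    -0.1 -176.9] fed [120.6  58.3 118.2] F [-0.2 -0.3 -0.2] w 0.3355800815144416 q6 -116.43803175791113
wrist [ 133   27   50   54 2107] [ -0.8 -85.   14.3] at14 [ -0.8 -85.1  14. ]
wrist [ 226   93   53   53 2162] [55.8  1.5 39. ] at14 [57.3 -3.3 14. ]
top [273 194  18  17 237] [56.5  0.1 39.3] at14 [61.6  2.8 14. ]
top [309 215  16  17 211] [ -0.8 -87.4  14.1] at14 [ -0.8 -87.4  14. ]
side [318 218  19  13  93] [ -4.6 -77.6  12.7] at14 [ -5.1 -76.1  14. ]
side [277 226  17   7  37] [66.7 -4.8 38.6] at14 [ 79.8 -29.9  14. ]
```

View pics/w3.png

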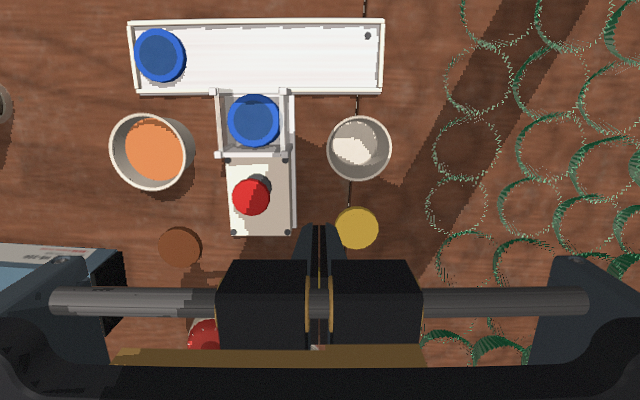

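The lid lies at the sauce-pot end against the stop, at pixel (158,55). The cap and pots look right. The stack's top reads 39 mm where I expected 34, so I'm checking that and the cap height.

```bash
python3 - <<'E'
from h import *
np.set_printoptions(precision=1,suppress=True)
f=grab_frame('wrist')
print('cap',deep(f,(251,197)))
for q in [(253,120),(238,120),(268,120),(253,103),(253,137),(253,98),(232,120)]: print(q,deep(f,q))
print('lid',[deep(f,q)[2] for q in [(158,55),(140,55),(176,55),(158,35),(158,75)]])
for q in [(131,45),(134,60),(136,75)]: print(fed(deep(f,q)),f['img'][q[1],q[0]])
r=f['img'][55,124:142];print(r.tolist())
E
```

```text
cap [ 572.6 -292.8   70.6]
(253, 120) [ 513.6 -297.    38.4]
(238, 120) [ 514.2 -309.7   38.9]
(268, 120) [ 513.  -284.1   38.7]
(253, 103) [ 499.6 -297.4   35.7]
(253, 137) [ 527.7 -296.4   41.8]
(253, 98) [ 495.5 -297.5   35.4]
(232, 120) [ 514.4 -314.9   38.7]
lid [np.float64(14.254150566766157), np.float64(14.007070579653202), np.float64(14.307146686410306), np.float64(14.231403542817304), np.float64(14.191244751325542)]
[  -9.4 -110.1   12.1] [246 248 239]
[   3.4 -108.4   13.5] [204 205 203]
[  16.2 -109.4   11.6] [241 227 209]
[[120, 79, 58], [121, 79, 56], [121, 79, 57], [124, 82, 59], [121, 81, 58], [127, 87, 67], [201, 182, 162], [248, 250, 240], [247, 247, 233], [231, 231, 222], [105, 130, 195], [55, 109, 209], [57, 107, 207], [57, 107, 207], [57, 110, 209], [56, 99, 172], [55, 90, 143], [56, 92, 144]]
```

The lid touches the stop, with blue directly next to white in the image and y = -87.4 from the top view. The plunger is fully up at 70.6 mm. The stack rests slightly tilted, but inside the magazine. Handing in.

```bash
python3 -c "
from workcell import *
print(job_done())"
```

```text
the job is handed in; nothing more can be done
None
```

I pressed the plunger once and let it come back up, so one blue lid came out, and I pushed it along the lane until it lay against the end stop on the sauce-pot side. The other three lids are still in the magazine, though the stack sits about 11° tilted, and the job is handed in at about 15 s.

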